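Pin the laser profiler on station and switch it on with its key

ROBOT

A 6-joint arm with a two-finger parallel gripper is mounted at the origin on the work surface. World frame = base frame: x ahead of the robot, y to its left, z up, the work surface at z = 0. Lengths are in m, angles in rad, forces in N, time in s.
With the tool pointing down it reaches from about 0.25 to 0.775 m from the base axis. Payload 4 kg.
Tool frame: the origin (TCP) lies on the centre line of the jaws, within the pads' length; the fingertips stand 17 mm ahead of it and the grasp point (between the pads) lies 2 mm behind it; z points along the fingers, y is the line along which they close (so a half turn about z gives the same grasp; the last joint's range is limited). The gripper opens to 85 mm and grips with 20 to 120 N. Pads are 22 mm wide; open, the fingers measure 114 mm over their backs; the gripper's body (76 mm by 85 mm) begins 54 mm behind the grasp point. The pads swing forward as they close: fully open they stand 13 mm farther back than shut.
Start: joints at [1.233, 0.087, 1.371, -0, 1.684, -0.103], TCP at [0.128, 0.535, 0.248] pointing down, gripper open.
Joint ranges: [-3.1, 3.1], [-0.76, 2.03], [0.27, 2.55], [-1.08, 4.22], [0.17, 2.65], [-2.57, 2.57]. Speed limits (rad/s): [2.79, 2.79, 3.14, 3.14, 3.14, 3.14].

INTERFACE

Orientations are given as a rotation vector (axis times angle).
In Python, from station import robot, eyes, workorder gives the robot as it stands.
- The arm moves only by the tool servo_tool, never from a script. Its argument "motion" is a list of rows, each a list of 4 numbers: the shift along the world's x, y, z in m, then the turn about the world's z in degrees. In form: [[tx, ty, tz, spin], ...]. A call has exactly 5 rows; each row is the pose to reach, as a shift and turn from the pose commanded when the call began; what a row does not reach only later rows make up. A row lasts 1/12 s, in which the tool goes at most 41.7 mm and 7.16 degrees, less where a joint would pass 70% of its speed; a pose out of reach is approached as far as the arm can. A call with a gripper value outside its range is refused whole. "hand" is the closure, from 0 (fully open) to 1 (shut), set as the call begins (left out, the last holds). The fingers move at their own pace and stop on an object; the grip force is fixed at half the most. Time passes only in rows, so rows that repeat a pose let the fingers close, or fill a call up. It gives the time, the measured TCP pose, the force, the opening and the grip force at its end, in the units of the state.
- robot.read_state(): the state, without advancing time (a new reading comes with each control period).
- eyes.camera(name): name is "scene" or "side" or "wrist"; returns a dict with "color" (400x640x3 uint8, red, green, blue), "depth" (400x640 float32, m along the optical axis (not along the pixel's ray), 0 where there is no reading), "mtx" (3x3 intrinsics, pixels), "view" (4x4, takes a point from world to camera coordinates); the wrist camera has in their place "hand_eye" (4x4, takes a point from camera to tool coordinates, whose origin is the TCP and whose axes are the flange's). Camera axes: x right, y down, z forward; pixel columns grow to the right and rows downward; lengths in m; the calibration is good to about 2 mm. A picture is of the moment at which its call begins: read the wrist's pose just before it.
- workorder.sign_off(): hands the job in; it is judged then, once.
The state is a dict: "time": time; "joint_positions": joint angles; "qvel": joint speeds; "joint_efforts": joint torques, N m; "eef_pos": TCP position; "ee_rot": TCP orientation; "ft_force": force on the tool from outside, world axes, zero at the start; "wrist_torque": the same for the moment, N m; "grip_width": finger opening in m; "finger_force": force on a finger pad.
Only numpy, scipy, OpenCV 4.12 (cv2) and the standard library are available. Lean on these libraries where they do the work, as an engineer would, in place of code of your own. Each camera call takes 0.05 s, during which the arm holds its last target. There are 200 camera calls.

TASK

Get the laser profiler ready to scan. First drive the tapered alignment pin from the pin rack fully home through the carriage plate and the rail under it, so that it pulls the laser carriage into line with the rail hole; then take the round-bowed laser key from the key block, push it fully into the key switch on the control box and turn it clockwise all the way to on. Leave the pin and the key in place, and do not disturb the other things on the table.

Things in the scene. Friction and masses are not known exactly. Their poses are not given: they have to be found in the camera images.
- pin_grip (a point): Centre of the grip of the tapered steel pin, 104 mm long, 0.11 to 0.22 kg, hanging tip down in the rack. z = its axis, up. Tip 83 mm below this point. From the tip: taper 5 mm to 16 mm diameter over 34 mm, 16 mm shank to 56 mm, 28 mm flange 56 to 61 mm (underside 27 mm below this point, rests on the rack, later on the carriage plate), plain round grip, 24 mm diameter with dark rings, to 104 mm.
- pin_rack: Fixed black steel bridge, 60 x 210 mm (x, y), 72 mm high, three holes 70 mm apart along its y, open at front and back. Origin on the table under its middle. Holds the tapered pin, a pin with a T-shaped cross bar (tee_pin) and a nut driver with a tall black handle, in any order.
- rail_hole (a point): Centre of the 17.5 mm hole in the near rail of the fixed steel frame, at the rail's top face, 66 mm above the table, under the carriage plate. x points to the far rail, y along the rails, z up. Rail flange 6 mm thick, free space below. This hole does not move: the pin ends here, upright; fully home its grip centre is 35 mm above this point.
- carriage_hole (a point): Centre of the 17.5 mm hole in the carriage plate (aluminium, 220 x 130 x 8 mm), at its top face, 74 mm above the table. The plate lies on both rails and carries the grey laser head, 64 mm high, whose face is 85 mm from the hole, away from the robot. At the start the hole is 2.5 to 5.5 mm out of line with the rail hole, along the rails.
- carriage (a joint): Position of the carriage on its rails (m), positive along the frame's y; 0 = its hole exactly over the rail hole; travel -0.008 to 0.008. Slides with about 3 N of friction, stays where it is left; the pin's taper pushes it.
- key_grip (a point): Centre of the laser key's bow, a black disc of 46 mm diameter, 10 mm thick, with a hole. Key 83 mm long, about 60 g, standing blade down in the key block. z = its axis, up; x in the bow's plane, along the blade's width; y = thickness. Tip 60 mm below this point. Steel blade 14 x 4.5 mm, 30 mm long, last 9 mm tapered; shoulder 22 x 10 mm, its underside 30 mm below this point.
- key_block: Fixed wooden block, 75 x 150 x 42 mm (x, y, z), two slots 80 mm apart along its y, each 34 mm deep. Origin on the table under its middle. The laser key and a slim steel panel key with a small cross bar stand in it, either way round, shoulders on its top.
- slot (a point): Mouth of the key slot, in the centre of the round switch face, 82 mm above the table, on top of the fixed grey control box (170 x 200 x 80 mm). Slot 16 mm long along its x, 6.5 mm wide along its y, 33 mm deep; turns with the switch about z (up). The key goes straight down, either way round, until its shoulder meets the face; its bow centre is then 30 mm above this point.
- key_switch (a joint): Turn of the key switch (rad): 0 = off, the slot pointing to the box's front (robot) side; grows clockwise seen from above to a stop at 1.05 = on. Friction 0.06 N m, no spring, stays where it is left. The key has about 0.15 rad of play in the slot. Two bar marks on the box show off (in front) and on (to the left of it).
- taper_pin: The tapered pin; origin at its tip, z up.
- laser_key: The laser key; origin at its blade tip, z up.
- tee_pin: Bystander in the pin rack: straight steel pin with a 66 mm cross bar; origin at its lower end.
- nut_driver: Bystander in the pin rack: nut driver, 134 mm, black handle; origin at its lower end.
- panel_key: Bystander in the key block: slim steel key with a 44 mm cross bar, top 60 mm above its lower end, where its origin is.
- solvent: Bystander: white bottle, 54 mm diameter, 150 mm high, black cap, at the back; origin at its foot.
- sample_jar: Bystander: glass jar, 44 mm diameter, 60 mm high, in the middle; origin at its foot.
- wrench: Bystander: steel wrench lying at the left, 180 mm; origin under its middle.
- screwdriver: Bystander: black screwdriver lying at the right, 200 mm; origin under its middle.
- caliper: Bystander: steel caliper lying close to the robot, 200 mm; origin under its middle.
There are look-alikes about, which are no part of the job. What is shaped like the taper_pin but pink is not meant. What is shaped like the laser_key but blue or pink is not meant.

How it is judged:
By the outcome, as a careful person would: the job done as asked, in the order asked, and still so for the second after the job is handed in, with the robot touching nothing.
It also fails if it takes over 61 s, if anything falls off the work surface, if the arm or the gripper's body presses on something with over 40 N, if the wrist force passes 120 N, or if a joint passes its speed limit or range.

## Working session

There is one attempt and no reset: what is moved stays moved. The work goes in short steps, Python scripts to look and compute and a tool call to move; the robot and the scene stay as the last step left them, time stands still between calls to the robot, and variables do not carry over. Pictures are saved under pics/ and viewed, at most 10 in all, crops included, and the job is handed in when it is done.

Besides the shell and the picture viewer there is one more tool, called after "Request:" in YAML: its name, and indented under it one key for each argument. servo_tool: Moves the arm, as the interface text tells. Its arguments: {"type":"object","properties":{"motion":{"type":"array"},"hand":{"type":"number"}},"required":["motion"]}

```bash
mkdir -p pics; cat > h.py <<'E'
import numpy as np, cv2
from scipy.spatial.transform import Rotation as R
from station import robot, eyes, workorder
def shot(name,save=None):
    s=robot.read_state(); c=eyes.camera(name)
    if name=="wrist":
        T=np.eye(4); T[:3,:3]=R.from_rotvec(s["ee_rot"]).as_matrix(); T[:3,3]=s["eef_pos"]
        W=T@c["hand_eye"]
    else: W=np.linalg.inv(c["view"])
    c["W"]=W
    if save:
        cv2.imwrite(f"pics/{save}.png",c["color"][:,:,::-1]); np.savez(f"pics/{save}.npz",d=c["depth"],K=c["mtx"],W=W,col=c["color"])
    return c
def load(n):
    z=np.load(f"pics/{n}.npz"); return dict(depth=z["d"],mtx=z["K"],W=z["W"],color=z["col"])
def ray(c,u,v):
    K=c["mtx"]; r=np.array([(u-K[0,2])/K[0,0],(v-K[1,2])/K[1,1],1.0]); return c["W"][:3,:3]@r, c["W"][:3,3]
def onz(c,u,v,z):
    d,o=ray(c,u,v); return o+d*(z-o[2])/d[2]
def pd(c,u,v):
    d,o=ray(c,u,v); return o+d*c["depth"][int(round(v)),int(round(u))]
def crop(c,u0,v0,u1,v1,k,name):
    cv2.imwrite(f"pics/{name}.png",cv2.resize(c["color"][v0:v1,u0:u1,::-1],None,fx=k,fy=k,interpolation=cv2.INTER_CUBIC))
E
python3 - <<'E'
from h import *
s=robot.read_state(); print({k:np.round(v,3) for k,v in s.items()})
for n in("scene","side","wrist"):
    c=shot(n,n); print(n,c["W"].round(2).tolist(),c["mtx"].round(0).tolist())
a=cv2.imread("pics/scene.png");b=cv2.imread("pics/side.png")
E
```

```text
{'time': np.float64(0.0), 'joint_positions': array([ 1.233,  0.088,  1.372,  0.   ,  1.684, -0.103]), 'qvel': array([ 0.001, -0.001,  0.   ,  0.001,  0.001, -0.   ]), 'joint_efforts': array([ 1.0000e-03, -3.5186e+01, -3.1328e+01, -0.0000e+00,  1.1000e-02,
       -0.0000e+00]), 'eef_pos': array([0.128, 0.534, 0.247]), 'ee_rot': array([-0.368, -3.119,  0.004]), 'ft_force': array([ 0.268, -0.018, -0.658]), 'wrist_torque': array([-0.024,  0.027,  0.014]), 'finger_force': np.float64(0.0), 'grip_width': np.float64(0.085)}
scene [[-0.28, 0.61, -0.74, 1.34], [0.96, 0.17, -0.22, 0.26], [-0.01, -0.77, -0.64, 0.79], [0.0, 0.0, 0.0, 1.0]] [[363.0, 0.0, 326.0], [0.0, 363.0, 200.0], [0.0, 0.0, 1.0]]
side [[0.73, -0.44, 0.52, -0.01], [-0.68, -0.5, 0.54, -0.54], [0.02, -0.75, -0.67, 0.8], [0.0, 0.0, 0.0, 1.0]] [[379.0, 0.0, 318.0], [0.0, 379.0, 201.0], [0.0, 0.0, 1.0]]
wrist [[0.23, 0.92, 0.31, 0.05], [0.97, -0.22, -0.08, 0.55], [-0.0, 0.32, -0.95, 0.37], [0.0, 0.0, 0.0, 1.0]] [[345.0, 0.0, 319.0], [0.0, 345.0, 202.0], [0.0, 0.0, 1.0]]
```

View pics/scene.png

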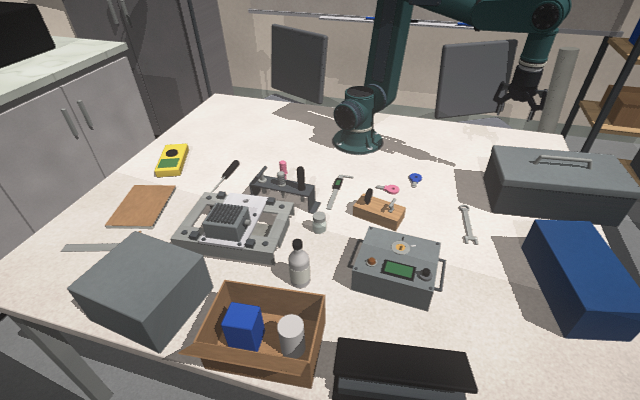

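View pics/side.png

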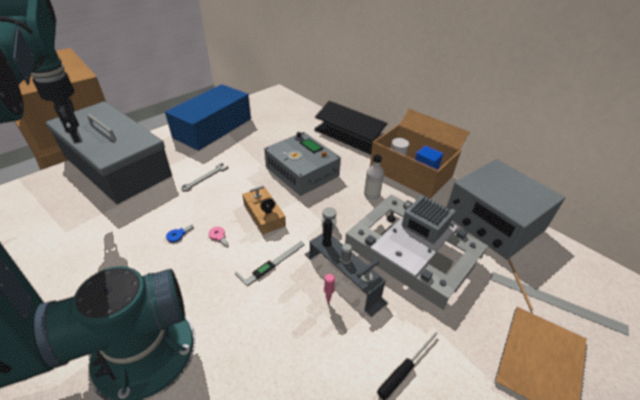

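The scene view shows the rack at about (284,188), frame (235,225), key block (380,208) and control box (398,265). The pink look-alike pin is at (283,168) in scene and (330,285) in side. The blue and pink keys lie flat at (415,178) and (392,189). Next is a close crop.

```bash
python3 - <<'E'
from h import *
s=load("scene");d=load("side")
def cr(c,u,v,w,h,k): return cv2.resize(c["color"][v:v+h,u:u+w,::-1],None,fx=k,fy=k,interpolation=cv2.INTER_CUBIC)
# each tile 400x300 
t=[cr(s,240,155,80,60,5),cr(s,345,180,80,60,5),cr(d,300,200,100,75*1,4)[:300],cr(d,230,175,60,45,400/60)]
t=[cv2.resize(x,(400,300)) for x in t]
cv2.imwrite("pics/tiles.png",np.vstack([np.hstack(t[:2]),np.hstack(t[2:])]))
E
```

```text
(no output)
```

View pics/tiles.png

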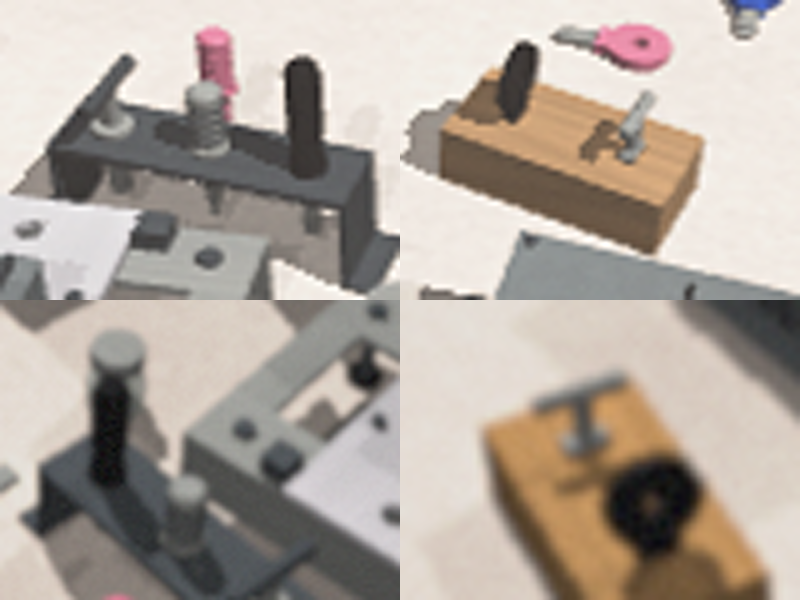

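Tile crop: the taper pin is the grey ringed pin in the middle hole, top at scene (281,173) and side (347,247). Things it could be mistaken for are the pink pin at (283,168), the tee pin at (263,179) and the nut driver at (301,175). The laser key is the black disc at scene (369,196) and side (268,205). Things it could be mistaken for are the blue key (415,178), the pink key (392,189) and the panel key (389,206).

```bash
python3 - <<'E'
from h import *
s=load("scene");d=load("side")
for n,a,b,z in [("pin",(281,173),(346.7,247),.12),("key",(369,196),(267.8,205),.072),("carr",(246,200.6),(398.7,253.7),.074),("slot",(401,247),(293,155),.082),("tee",(263,179),None,.075),("driver",(301,185),None,.072)]:
    print(n,onz(s,*a,z).round(4), onz(d,*b,z).round(4) if b else "")
E
```

```text
pin [ 0.4689 -0.1502  0.12  ] [ 0.4627 -0.1576  0.12  ]
key [0.4492 0.1344 0.072 ] [0.4433 0.1283 0.072 ]
carr [ 0.5767 -0.2281  0.074 ] [ 0.5751 -0.2344  0.074 ]
slot [0.651  0.2585 0.082 ] [0.6467 0.2578 0.082 ]
tee [ 0.4588 -0.2227  0.075 ] 
driver [ 0.4524 -0.0909  0.072 ]
```

Request:
servo_tool:
  motion:
    - [0.017, -0.034, 0, -3.8]
    - [0.034, -0.068, 0, -7.6]
    - [0.051, -0.103, 0, -11.4]
    - [0.068, -0.137, 0, -15.3]
    - [0.085, -0.172, 0, -19.1]

```text
time: 0.57
eef_pos: [0.2131, 0.3613, 0.2478]
ee_rot: [0.884, 3.015, -0.001]
ft_force: [-0.1, -0.9, 0.4]
grip_width: 0.0856
finger_force: 0.0
```

Request:
servo_tool:
  motion:
    - [0.017, -0.034, 0, -3.8]
    - [0.034, -0.068, 0, -7.6]
    - [0.051, -0.103, 0, -11.4]
    - [0.068, -0.137, 0, -15.3]
    - [0.085, -0.172, 0, -19.1]

```text
time: 0.98
eef_pos: [0.298, 0.1893, 0.2482]
ee_rot: [1.372, 2.826, 0.001]
ft_force: [2.0, 0.4, 0.1]
grip_width: 0.0854
finger_force: 0.0
```

Request:
servo_tool:
  motion:
    - [0.017, -0.034, 0, -3.8]
    - [0.034, -0.068, 0, -7.6]
    - [0.051, -0.103, 0, -11.4]
    - [0.068, -0.137, 0, -15.3]
    - [0.085, -0.172, 0, -19.1]

```text
time: 1.4
eef_pos: [0.3831, 0.0171, 0.2483]
ee_rot: [1.823, 2.558, 0.001]
ft_force: [1.3, 1.2, -0.0]
grip_width: 0.0854
finger_force: 0.0
```

Request:
servo_tool:
  motion:
    - [0.021, -0.043, 0, -4.8]
    - [0.042, -0.086, 0, -9.6]
    - [0.063, -0.13, 0, -14.4]
    - [0.083, -0.172, 0, -19.2]
    - [0.083, -0.172, 0, -19.2]

```text
time: 1.82
eef_pos: [0.4667, -0.1569, 0.2474]
ee_rot: [2.227, 2.216, -0.002]
ft_force: [-0.4, 0.4, -0.2]
grip_width: 0.085
finger_force: 0.0
```

```bash
python3 - <<'E'
from h import *
c=shot("wrist","w1"); s=robot.read_state(); print(s["time"],s["eef_pos"].round(4),s["ee_rot"].round(4),s["joint_positions"].round(2))
sc=load("scene")
print("pink",onz(sc,282.6,162,.104))
d,o=ray(sc,300,167); t=(.455-o[0])/d[0]; print("driver top",o+d*t)
E
```

```text
1.8667 [ 0.4677 -0.1594  0.2469] [ 2.2259  2.2143 -0.0042] [-0.44 -0.04  1.5  -0.    1.68 -0.44]
pink [ 0.38585598 -0.17871762  0.104     ]
driver top [ 0.455      -0.08936814  0.14504951]
```

View pics/w1.png

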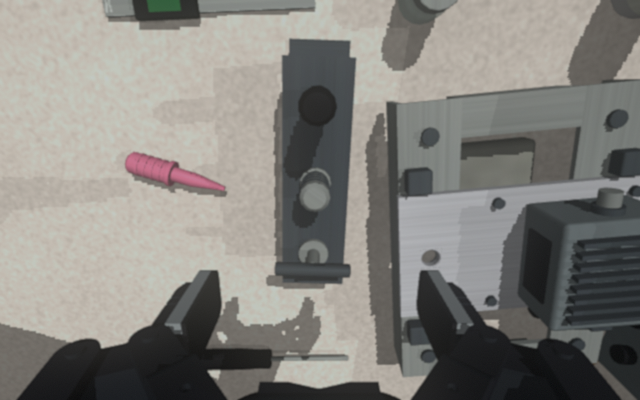

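The wrist view shows the pin top at (314,194), nut driver at (317,105), tee bar at (312,270) and carriage hole at (430,257). The pink pin lies flat, out of the way on the left.

```bash
python3 - <<'E'
from h import *
c=load("w1")
print("pin",onz(c,314.5,194,.12), "tee",onz(c,312,252,.076),"carr",onz(c,430,257,.074),"driver",onz(c,317,105,.145))
a,b=onz(c,388,105,.066),onz(c,402,372,.066); print("rail edge",a,b,np.degrees(np.arctan2(*(a-b)[:2])))
m=c["depth"][188:200,308:321]; print(m.round(3)[::3,::3]); print(pd(c,314,194))
crop(c,405,235,455,280,8,"h1")
E
```

```text
pin [ 0.46359924 -0.15245771  0.12      ] tee [ 0.46004031 -0.22417995  0.076     ] carr [ 0.57375776 -0.23106266  0.074     ] driver [ 0.46608478 -0.0854659   0.145     ]
rail edge [ 0.52633301 -0.08995369  0.066     ] [ 0.55942901 -0.37976126  0.066     ] -6.514948776519132
[[0.264 0.262 0.263 0.264 0.264]
 [0.263 0.265 0.265 0.264 0.264]
 [0.263 0.266 0.264 0.266 0.265]
 [0.265 0.267 0.265 0.265 0.266]]
[ 0.46322572 -0.15227928  0.12056356]
```

View pics/h1.png

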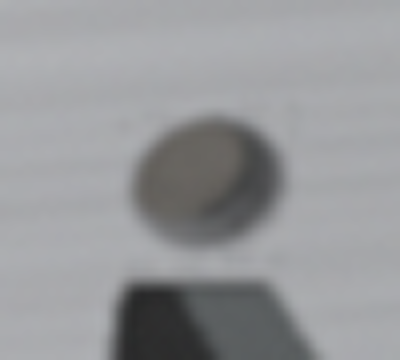

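Request:
servo_tool:
  motion:
    - [0.025, -0.035, -0.01, 0]
    - [0.05, -0.07, -0.02, 0]
    - [0.075, -0.105, -0.03, 0]
    - [0.106, -0.14, -0.04, 0]
    - [0.106, -0.15, -0.04, 0]

```text
time: 2.28
eef_pos: [0.5733, -0.3051, 0.2044]
ee_rot: [-2.219, -2.219, 0.001]
ft_force: [-0.7, 0.6, -0.3]
grip_width: 0.0854
finger_force: 0.0
```

Request:
servo_tool:
  motion:
    - [0, 0, 0, 0]
    - [0, 0, 0, 0]
    - [0, 0, 0, 0]
    - [0, 0, 0, 0]
    - [0, 0, 0, 0]

```text
time: 2.7
eef_pos: [0.5719, -0.3019, 0.2096]
ee_rot: [2.218, 2.223, 0.001]
ft_force: [-0.3, 0.3, 0.4]
grip_width: 0.085
finger_force: 0.0
```

```bash
python3 - <<'E'
from h import *
c=shot("wrist","w2"); print(c["W"].round(3))
W=np.linalg.inv(c["W"]); p=c["mtx"]@(W@[.574,-.231,.074,1])[:3]; u,v=(p[:2]/p[2]); print(u,v)
u,v=int(u),int(v); u0,v0=max(u-40,0),max(v-30,0)
im=c["color"][v0:v0+60,u0:u0+80,::-1]; print(u0,v0)
big=cv2.resize(im,None,fx=8,fy=8,interpolation=cv2.INTER_CUBIC)
cv2.imwrite("pics/h2.png",np.clip((big.astype(float)-30)*1.3,0,255).astype(np.uint8))
E
```

```text
[[ 1.     0.002  0.002  0.572]
 [ 0.002 -0.947 -0.322 -0.219]
 [ 0.001  0.322 -0.947  0.334]
 [ 0.     0.     0.     1.   ]]
321.30032336518883 103.21274299309583
281 73
```

View pics/h2.png

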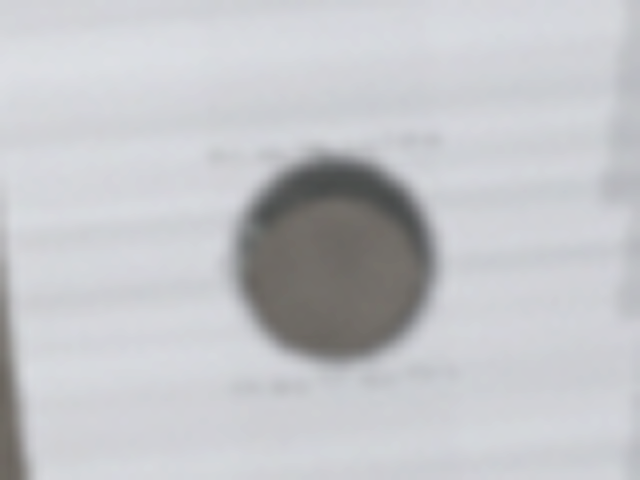

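The crop shows the carriage hole at crop (337,260), full image (323,105.5). A rail crescent about 3.7 mm wide covers its +y side, so the rail hole lies about 3.7 mm towards -y.

```bash
python3 - <<'E'
from h import *
c=load("w2"); s=robot.read_state(); print(s["time"],s["eef_pos"].round(4),s["ee_rot"].round(3))
print("carr",onz(c,323.1,105.5,.074).round(4)); 
# left/right rims & front plate edge for rail direction
g=cv2.cvtColor(c["color"],cv2.COLOR_RGB2GRAY)
gx=cv2.Sobel(g,cv2.CV_32F,1,0,ksize=3)
P=[]
for v in range(60,200,10):
    u=250+np.argmax(gx[v,250:300]); P.append(onz(c,u,v,.074)[:2])
P=np.array(P); f=np.polyfit(P[:,1],P[:,0],1); print("edge x vs y",f,(P[:,0]-np.polyval(f,P[:,1])).round(4))
E
```

```text
2.75 [ 0.5719 -0.302   0.2095] [2.218e+00 2.223e+00 1.000e-03]
carr [ 0.5753 -0.2326  0.074 ]
edge x vs y [-0.09263171  0.52287592] [-0.0001 -0.0002  0.0003  0.0002  0.     -0.0001 -0.0003  0.0003  0.0001
 -0.     -0.0002 -0.0004  0.0003  0.0001]
```

Request:
servo_tool:
  motion:
    - [-0.027, 0.037, 0, 0]
    - [-0.054, 0.075, 0, 0]
    - [-0.081, 0.112, 0, 0]
    - [-0.1, 0.14, 0, 0]
    - [-0.1085, 0.15, 0, 0]

```text
time: 3.17
eef_pos: [0.4607, -0.149, 0.2089]
ee_rot: [-2.217, -2.225, -0.002]
ft_force: [-0.9, 0.0, -0.1]
grip_width: 0.0853
finger_force: 0.0
```

Request:
servo_tool:
  motion:
    - [0, 0, 0, 0]
    - [0, 0, 0, 0]
    - [0, 0, 0, 0]
    - [0, 0, 0, 0]
    - [0, 0, 0, 0]

```text
time: 3.58
eef_pos: [0.464, -0.1539, 0.2082]
ee_rot: [2.222, 2.221, -0.0]
ft_force: [-0.2, -0.3, -0.6]
grip_width: 0.0854
finger_force: 0.0
```

```bash
python3 - <<'E'
from h import *
c=shot("wrist","w3"); s=robot.read_state(); print(s["time"],s["eef_pos"].round(4),s["ee_rot"].round(3))
W=np.linalg.inv(c["W"]); p=c["mtx"]@(W@[.4636,-.1525,.12,1])[:3]; print(p[:2]/p[2])
u,v=(p[:2]/p[2]).astype(int)
u0,v0=u-60,max(v-45,0); print(u0,v0); crop(c,u0,v0,u0+120,v0+90,5,"p3")
E
```

```text
3.6333 [ 0.4639 -0.1539  0.2081] [-2.221 -2.221  0.   ]
[317.76313675 216.15838491]
257 171
```

View pics/p3.png

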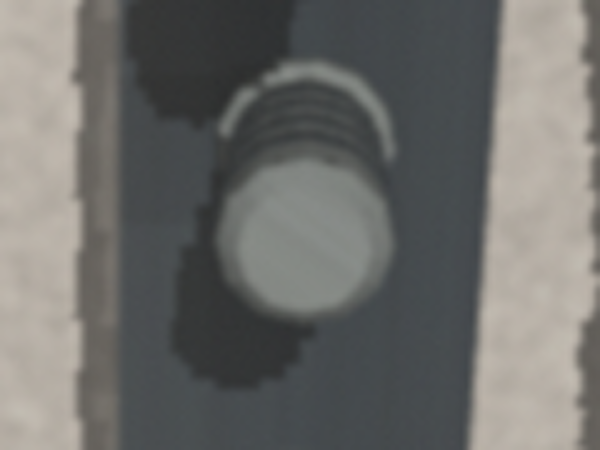

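The crop shows the pin top at (318,219.7), so the pin is at about (0.4637,-0.1545), within 1 mm of the present TCP. I'll go down and grip.

Request:
servo_tool:
  motion:
    - [0, -0.0005, -0.03, 0]
    - [0, -0.0005, -0.06, 0]
    - [0, -0.0005, -0.085, 0]
    - [0, -0.0005, -0.1, 0]
    - [0, -0.0005, -0.107, 0]

```text
time: 4.05
eef_pos: [0.4619, -0.1534, 0.0978]
ee_rot: [-2.217, -2.217, 0.003]
ft_force: [0.3, -0.4, -1.1]
grip_width: 0.0852
finger_force: 0.0
```

Request:
servo_tool:
  motion:
    - [0, 0, 0, 0]
    - [0, 0, 0, 0]
    - [0, 0, 0, 0]
    - [0, 0, 0, 0]
    - [0, 0, 0, 0]
  hand: 1

```text
time: 4.47
eef_pos: [0.4643, -0.154, 0.1028]
ee_rot: [2.219, 2.221, 0.001]
ft_force: [-2.0, 1.5, 3.8]
grip_width: 0.0257
finger_force: 2.7
```

Request:
servo_tool:
  motion:
    - [0, 0, 0, 0]
    - [0, 0, 0, 0]
    - [0, 0, 0, 0]
    - [0, 0, 0, 0]
    - [0, 0, 0, 0]

```text
time: 4.88
eef_pos: [0.4643, -0.154, 0.1029]
ee_rot: [2.218, 2.22, 0.001]
ft_force: [-1.8, -0.3, 6.1]
grip_width: 0.0224
finger_force: 59.2
```

Request:
servo_tool:
  motion:
    - [0, 0, 0.015, 0]
    - [0, 0, 0.04, 0]
    - [0, 0, 0.07, 0]
    - [0, 0, 0.1, 0]
    - [0, 0, 0.11, 0]

```text
time: 5.3
eef_pos: [0.4651, -0.1542, 0.2158]
ee_rot: [2.215, 2.217, 0.004]
ft_force: [1.7, 0.1, -0.8]
grip_width: 0.0221
finger_force: 59.7
```

Request:
servo_tool:
  motion:
    - [0.02, -0.015, 0, 0]
    - [0.05, -0.036, 0, 0]
    - [0.08, -0.058, 0, 0]
    - [0.1, -0.073, 0, 0]
    - [0.111, -0.081, 0, 0]

```text
time: 5.72
eef_pos: [0.5758, -0.2361, 0.2084]
ee_rot: [-2.22, -2.22, 0.001]
ft_force: [-1.4, -0.0, -1.8]
grip_width: 0.0225
finger_force: 59.8
```

Request:
servo_tool:
  motion:
    - [0, 0, 0, 0]
    - [0, 0, 0, 0]
    - [0, 0, 0, 0]
    - [0, 0, 0, 0]
    - [0, 0, 0, 0]

```text
time: 6.13
eef_pos: [0.5739, -0.2339, 0.2115]
ee_rot: [2.22, 2.223, 0.0]
ft_force: [-0.9, -0.3, -1.6]
grip_width: 0.0222
finger_force: 59.8
```

```bash
python3 - <<'E'
from h import *
c=shot("wrist","w4"); s=robot.read_state(); print(s["time"],s["eef_pos"].round(4),s["ee_rot"].round(3),s["ft_force"].round(1))
sd=shot("side","s4")
a=c["color"][100:400,200:500,::-1]
W=np.linalg.inv(sd["W"]); p=sd["mtx"]@(W@[.575,-.235,.12,1])[:3]; u,v=(p[:2]/p[2]).astype(int); print(u-40,v-30)
b=cv2.resize(sd["color"][v-30:v+45,u-40:u+35,::-1],(400,400),interpolation=cv2.INTER_CUBIC)
cv2.imwrite("pics/m4.png",np.hstack([cv2.resize(a,(400,400)),b]))
E
```

```text
6.1833 [ 0.574  -0.234   0.2118] [2.22  2.223 0.   ] [ 0.2 -0.1 -2.6]
361 211
```

View pics/m4.png

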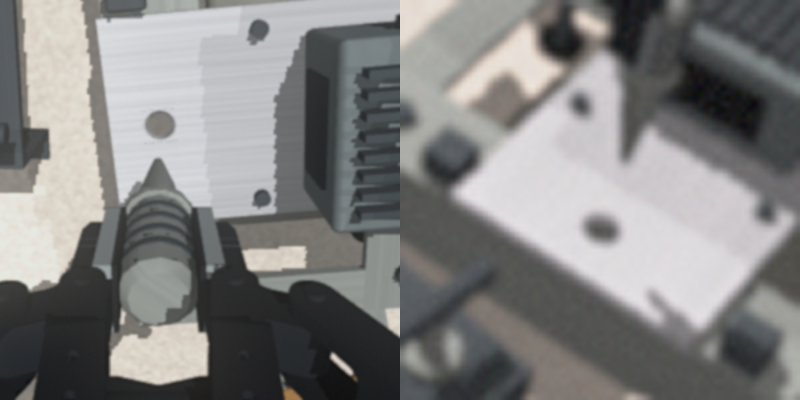

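The left tile (wrist) shows the pin tip at full image (318.5,218.5) and the hole at (320,193). The right tile (side) shows the tip at (403.6,241) and the hole at (399.1,253.8).

```bash
python3 - <<'E'
from h import *
c=load("w4");d=load("s4")
print("wrist tip",onz(c,318.5,218.5,.125).round(4),"hole",onz(c,320,193,.074).round(4))
print("side tip",onz(d,403.6,241,.125).round(4),"hole",onz(d,399.1,253.8,.074).round(4))
E
```

```text
wrist tip [ 0.574  -0.2335  0.125 ] hole [ 0.5751 -0.2317  0.074 ]
side tip [ 0.5748 -0.239   0.125 ] hole [ 0.5756 -0.2352  0.074 ]
```

Request:
servo_tool:
  motion:
    - [0.001, -0.0005, -0.01, 0]
    - [0.001, -0.0005, -0.02, 0]
    - [0.001, -0.0005, -0.03, 0]
    - [0.001, -0.0005, -0.04, 0]
    - [0.001, -0.0005, -0.045, 0]

```text
time: 6.65
eef_pos: [0.5743, -0.2345, 0.1631]
ee_rot: [-2.218, -2.219, 0.002]
ft_force: [0.5, 0.4, -2.2]
grip_width: 0.022
finger_force: 59.8
```

Request:
servo_tool:
  motion:
    - [0, 0, -0.003, 0]
    - [0, 0, -0.006, 0]
    - [0, 0, -0.01, 0]
    - [0, 0, -0.014, 0]
    - [0, 0, -0.018, 0]

```text
time: 7.07
eef_pos: [0.5757, -0.2352, 0.1485]
ee_rot: [2.22, 2.222, 0.001]
ft_force: [-0.3, 0.7, -1.3]
grip_width: 0.0223
finger_force: 59.8
```

Request:
servo_tool:
  motion:
    - [0, 0, -0.001, 0]
    - [0, 0, -0.002, 0]
    - [0, 0, -0.003, 0]
    - [0, 0, -0.004, 0]
    - [0, 0, -0.004, 0]

```text
time: 7.48
eef_pos: [0.5756, -0.2349, 0.1444]
ee_rot: [2.22, 2.222, 0.001]
ft_force: [0.1, 1.2, -1.8]
grip_width: 0.0224
finger_force: 59.8
```

Request:
servo_tool:
  motion:
    - [0, 0, -0.002, 0]
    - [0, 0, -0.004, 0]
    - [0, 0, -0.007, 0]
    - [0, 0, -0.01, 0]
    - [0, 0, -0.01, 0]

```text
time: 7.9
eef_pos: [0.5753, -0.2345, 0.1335]
ee_rot: [-2.219, -2.222, -0.001]
ft_force: [0.3, 1.9, -0.6]
grip_width: 0.0224
finger_force: 59.9
```

Request:
servo_tool:
  motion:
    - [0, 0, -0.002, 0]
    - [0, 0, -0.004, 0]
    - [0, 0, -0.006, 0]
    - [0, 0, -0.008, 0]
    - [0, 0, -0.008, 0]

```text
time: 8.32
eef_pos: [0.5753, -0.235, 0.1255]
ee_rot: [-2.22, -2.222, 0.0]
ft_force: [-0.5, 2.7, -1.5]
grip_width: 0.0225
finger_force: 60.0
```

Request:
servo_tool:
  motion:
    - [0, 0, -0.002, 0]
    - [0, 0, -0.003, 0]
    - [0, 0, -0.004, 0]
    - [0, 0, -0.005, 0]
    - [0, 0, -0.005, 0]

```text
time: 8.73
eef_pos: [0.5753, -0.2351, 0.121]
ee_rot: [-2.22, -2.222, 0.0]
ft_force: [-0.4, 2.4, -1.2]
grip_width: 0.0226
finger_force: 59.9
```

Request:
servo_tool:
  motion:
    - [0, 0, -0.001, 0]
    - [0, 0, -0.002, 0]
    - [0, 0, -0.003, 0]
    - [0, 0, -0.004, 0]
    - [0, 0, -0.004, 0]

```text
time: 9.15
eef_pos: [0.5754, -0.2351, 0.117]
ee_rot: [-2.22, -2.222, 0.0]
ft_force: [-0.8, 3.4, -0.6]
grip_width: 0.0224
finger_force: 59.9
```

Almost no side force, so the alignment is good. I'll push on to home.

Request:
servo_tool:
  motion:
    - [0, 0, -0.002, 0]
    - [0, 0, -0.004, 0]
    - [0, 0, -0.006, 0]
    - [0, 0, -0.008, 0]
    - [0, 0, -0.009, 0]

```text
time: 9.57
eef_pos: [0.5754, -0.235, 0.1078]
ee_rot: [-2.22, -2.222, 0.0]
ft_force: [-1.0, 2.8, 0.7]
grip_width: 0.0224
finger_force: 60.0
```

Request:
servo_tool:
  motion:
    - [0, 0, -0.001, 0]
    - [0, 0, -0.002, 0]
    - [0, 0, -0.003, 0]
    - [0, 0, -0.004, 0]
    - [0, 0, -0.004, 0]

```text
time: 9.98
eef_pos: [0.5754, -0.2349, 0.1051]
ee_rot: [2.22, 2.222, 0.0]
ft_force: [-3.0, 4.8, 3.9]
grip_width: 0.0225
finger_force: 60.3
```

Request:
servo_tool:
  motion:
    - [0, 0, -0.0007, 0]
    - [0, 0, -0.0014, 0]
    - [0, 0, -0.002, 0]
    - [0, 0, -0.002, 0]
    - [0, 0, -0.002, 0]

```text
time: 10.4
eef_pos: [0.5754, -0.235, 0.105]
ee_rot: [2.22, 2.222, 0.0]
ft_force: [-5.0, 6.0, 9.7]
grip_width: 0.022
finger_force: 61.0
```

Request:
servo_tool:
  motion:
    - [0, 0, 0.002, 0]
    - [0, 0, 0.002, 0]
    - [0, 0, 0.002, 0]
    - [0, 0, 0.002, 0]
    - [0, 0, 0.002, 0]
  hand: 0.35

```text
time: 10.82
eef_pos: [0.5755, -0.2355, 0.104]
ee_rot: [2.221, 2.222, -0.001]
ft_force: [0.2, 0.4, 0.3]
grip_width: 0.0557
finger_force: 0.0
```

Request:
servo_tool:
  motion:
    - [0, 0, 0.015, 0]
    - [0, 0, 0.04, 0]
    - [0, 0, 0.07, 0]
    - [0, 0, 0.1, 0]
    - [0, 0, 0.12, 0]

```text
time: 11.23
eef_pos: [0.5762, -0.2357, 0.2277]
ee_rot: [2.218, 2.219, 0.002]
ft_force: [0.7, 0.1, -0.2]
grip_width: 0.0558
finger_force: 0.0
```

```bash
python3 - <<'E'
from h import *
d=shot("side","s5"); c=shot("scene","c5"); w=shot("wrist","w5"); s=robot.read_state(); print(s["time"],s["eef_pos"].round(4),s["ee_rot"].round(3),s["grip_width"])
a=cv2.resize(d["color"][211:286,361:436,::-1],(400,400),interpolation=cv2.INTER_CUBIC)
b=cv2.resize(c["color"][175:235,345:405,::-1],(400,400),interpolation=cv2.INTER_CUBIC)
cv2.imwrite("pics/m5.png",np.hstack([a,b]))
E
```

```text
11.3833 [ 0.5765 -0.2358  0.227 ] [2.217e+00 2.218e+00 2.000e-03] 0.05509185571929728
```

View pics/m5.png

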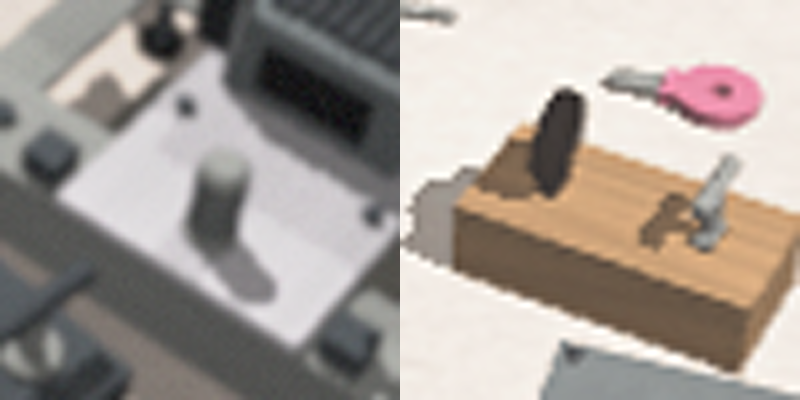

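The left tile shows the pin fully seated, flange on the plate. The right tile shows the black key edge-on at the far-left end of the block, with the panel key at the right end. Next I'll go over the key.

Request:
servo_tool:
  motion:
    - [-0.008, 0.024, 0, 6]
    - [-0.017, 0.049, 0, 12]
    - [-0.026, 0.073, 0, 18]
    - [-0.035, 0.098, 0, 24]
    - [-0.043, 0.122, 0, 30]

```text
time: 11.8
eef_pos: [0.531, -0.1119, 0.2216]
ee_rot: [-1.561, -2.721, 0.001]
ft_force: [-0.4, -0.5, 0.2]
grip_width: 0.0559
finger_force: 0.0
```

Request:
servo_tool:
  motion:
    - [-0.008, 0.024, 0, 6]
    - [-0.017, 0.049, 0, 12]
    - [-0.026, 0.073, 0, 18]
    - [-0.035, 0.098, 0, 24]
    - [-0.043, 0.122, 0, 30]

```text
time: 12.22
eef_pos: [0.4879, 0.0101, 0.2219]
ee_rot: [-0.803, -3.033, 0.001]
ft_force: [0.7, 0.1, 0.0]
grip_width: 0.0556
finger_force: 0.0
```

Request:
servo_tool:
  motion:
    - [-0.009, 0.025, 0, 6]
    - [-0.019, 0.053, 0, 12]
    - [-0.03, 0.085, 0, 18]
    - [-0.04, 0.115, 0, 24]
    - [-0.043, 0.122, 0, 30]

```text
time: 12.63
eef_pos: [0.4441, 0.1342, 0.222]
ee_rot: [0.016, -3.137, -0.002]
ft_force: [0.4, -0.6, 0.1]
grip_width: 0.0553
finger_force: 0.0
```

Request:
servo_tool:
  motion:
    - [0, 0, 0, 0]
    - [0, 0, 0, 0]
    - [0, 0, 0, 0]
    - [0, 0, 0, 0]
    - [0, 0, 0, 0]

```text
time: 13.05
eef_pos: [0.4468, 0.1299, 0.2239]
ee_rot: [-0.003, -3.141, 0.0]
ft_force: [-0.8, -0.7, -0.2]
grip_width: 0.0556
finger_force: 0.0
```

```bash
python3 - <<'E'
from h import *
c=shot("wrist","w6"); s=robot.read_state(); print(s["time"],s["eef_pos"].round(4),s["ee_rot"].round(3))
W=np.linalg.inv(c["W"]); p=c["mtx"]@(W@[.446,.131,.095,1])[:3]; print(p[:2]/p[2])
u,v=(p[:2]/p[2]).astype(int)
u0,v0=u-80,max(v-60,0); print(u0,v0); crop(c,u0,v0,u0+160,v0+120,5,"k6")
E
```

```text
13.1 [0.4468 0.1301 0.2241] [-3.000e-03 -3.141e+00  0.000e+00]
[319.38710271 197.3480076 ]
239 137
```

View pics/k6.png

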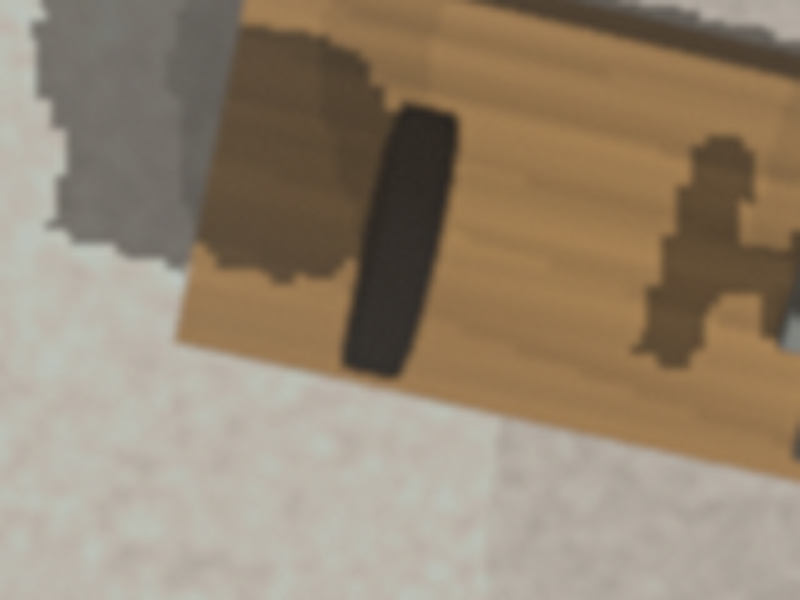

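The crop shows the bow edge-on from (430,108) to (372,372) in crop pixels. That is full-image centre (319.2,185), with key yaw about -12.5°, parallel to the block's short side.

```bash
python3 - <<'E'
from h import *
c=load("w6")
K=onz(c,319.2,185,.072); print("key",K.round(4))
a=onz(c,239+430/5,137+108/5,.075);b=onz(c,239+372/5,137+372/5,.075); print(a,b,np.degrees(np.arctan2((b-a)[1],(b-a)[0])))
p,q=onz(c,239+36,137+342/5,.042),onz(c,239+160,137+480/5,.042); print("block",np.degrees(np.arctan2(-(q-p)[0],(q-p)[1])))
# box: slot from scene & front edge
s=load("scene")
cv2.imwrite("pics/x6.png",cv2.resize(s["color"][222:312,345:450,::-1],None,fx=6,fy=6,interpolation=cv2.INTER_CUBIC))
E
```

```text
key [0.4426 0.1309 0.072 ]
[0.41975854 0.13558396 0.075     ] [0.46492813 0.12596437 0.075     ] -12.022441651019795
block -13.494726558424663
```

```bash
python3 - <<'E'
from h import *
# box yaw from depth: top face points z~.08 near slot
s=load("scene");K=s["mtx"];v,u=np.mgrid[220:310,340:455]
d=s["depth"][220:310,340:455]; r=np.stack([(u-K[0,2])/K[0,0]*d,(v-K[1,2])/K[1,1]*d,d],-1)@s["W"][:3,:3].T+s["W"][:3,3]
m=(abs(r[...,2]-.08)<.006); P=r[m][:,:2].astype(np.float32); print(len(P),cv2.minAreaRect(P))
E
```

```text
3772 ((0.6794057488441467, 0.25492382049560547), (0.20032401382923126, 0.17350375652313232), 86.54450988769531)
```

Request:
servo_tool:
  motion:
    - [-0.0042, 0.0008, -0.02, -6]
    - [-0.0042, 0.0008, -0.05, -12.5]
    - [-0.0042, 0.0008, -0.075, -12.5]
    - [-0.0042, 0.0008, -0.09, -12.5]
    - [-0.0042, 0.0008, -0.1, -12.5]

```text
time: 13.52
eef_pos: [0.4412, 0.1309, 0.1219]
ee_rot: [-0.343, -3.119, 0.002]
ft_force: [-0.3, -1.0, -0.3]
grip_width: 0.0552
finger_force: 0.0
```

Request:
servo_tool:
  motion:
    - [0, 0, -0.015, 0]
    - [0, 0, -0.03, 0]
    - [0, 0, -0.042, 0]
    - [0, 0, -0.05, 0]
    - [0, 0, -0.05, 0]

```text
time: 13.93
eef_pos: [0.4415, 0.1313, 0.0729]
ee_rot: [-0.342, -3.12, 0.001]
ft_force: [-0.6, -0.0, 0.2]
grip_width: 0.0558
finger_force: 0.0
```

Request:
servo_tool:
  motion:
    - [0, 0, 0, 0]
    - [0, 0, 0, 0]
    - [0, 0, 0, 0]
    - [0, 0, 0, 0]
    - [0, 0, 0, 0]
  hand: 1

```text
time: 14.35
eef_pos: [0.443, 0.1315, 0.0755]
ee_rot: [0.34, 3.121, -0.0]
ft_force: [-0.8, -0.9, 4.1]
grip_width: 0.0093
finger_force: 58.8
```

Request:
servo_tool:
  motion:
    - [0, 0, 0, 0]
    - [0, 0, 0, 0]
    - [0, 0, 0, 0]
    - [0, 0, 0, 0]
    - [0, 0, 0, 0]

```text
time: 14.77
eef_pos: [0.443, 0.1315, 0.0755]
ee_rot: [0.341, 3.121, -0.0]
ft_force: [-0.2, -2.2, 6.3]
grip_width: 0.0093
finger_force: 59.1
```

Request:
servo_tool:
  motion:
    - [0, 0, 0.015, 0]
    - [0, 0, 0.04, 0]
    - [0, 0, 0.07, 0]
    - [0, 0, 0.1, 0]
    - [0, 0, 0.12, 0]

```text
time: 15.18
eef_pos: [0.4429, 0.1323, 0.1969]
ee_rot: [0.34, 3.12, 0.003]
ft_force: [0.6, -0.4, -0.1]
grip_width: 0.0092
finger_force: 58.8
```

Request:
servo_tool:
  motion:
    - [0.02, 0.0123, 0, 1]
    - [0.045, 0.0276, 0, 3]
    - [0.07, 0.043, 0, 5]
    - [0.095, 0.058, 0, 7]
    - [0.12, 0.0737, 0, 9]

```text
time: 15.6
eef_pos: [0.563, 0.2065, 0.1936]
ee_rot: [-0.092, -3.139, -0.001]
ft_force: [0.7, 0.3, -0.7]
grip_width: 0.0093
finger_force: 58.9
```

Request:
servo_tool:
  motion:
    - [0.025, 0.0153, 0, 0]
    - [0.05, 0.0307, 0, 0]
    - [0.07, 0.043, 0, 0]
    - [0.082, 0.05, 0, 0]
    - [0.086, 0.0528, 0, 0]

```text
time: 16.02
eef_pos: [0.6493, 0.2595, 0.1921]
ee_rot: [-0.093, -3.138, -0.001]
ft_force: [-0.3, 0.0, 0.0]
grip_width: 0.0094
finger_force: 58.9
```

Request:
servo_tool:
  motion:
    - [0, 0, 0, 0]
    - [0, 0, 0, 0]
    - [0, 0, 0, 0]
    - [0, 0, 0, 0]
    - [0, 0, 0, 0]

```text
time: 16.43
eef_pos: [0.6477, 0.2578, 0.195]
ee_rot: [0.095, 3.14, 0.0]
ft_force: [0.1, 0.2, -0.4]
grip_width: 0.0093
finger_force: 58.9
```

```bash
python3 - <<'E'
from h import *
c=shot("wrist","w7"); s=robot.read_state(); print(s["time"],s["eef_pos"].round(4),s["ee_rot"].round(3))
sd=shot("side","s7"); sc=shot("scene","c7")
a=cv2.resize(c["color"][100:240,230:410,::-1],(800,622),interpolation=cv2.INTER_CUBIC)[:400]
b=cv2.resize(sd["color"][125:175,268:343,::-1],(400,267),interpolation=cv2.INTER_CUBIC)[:200]
d=cv2.resize(sc["color"][222:272,365:440,::-1],(400,267),interpolation=cv2.INTER_CUBIC)[:200]
cv2.imwrite("pics/m7.png",np.vstack([a,np.hstack([b,d])]))
E
```

```text
16.4833 [0.6479 0.2579 0.195 ] [0.095 3.14  0.   ]
```

View pics/m7.png

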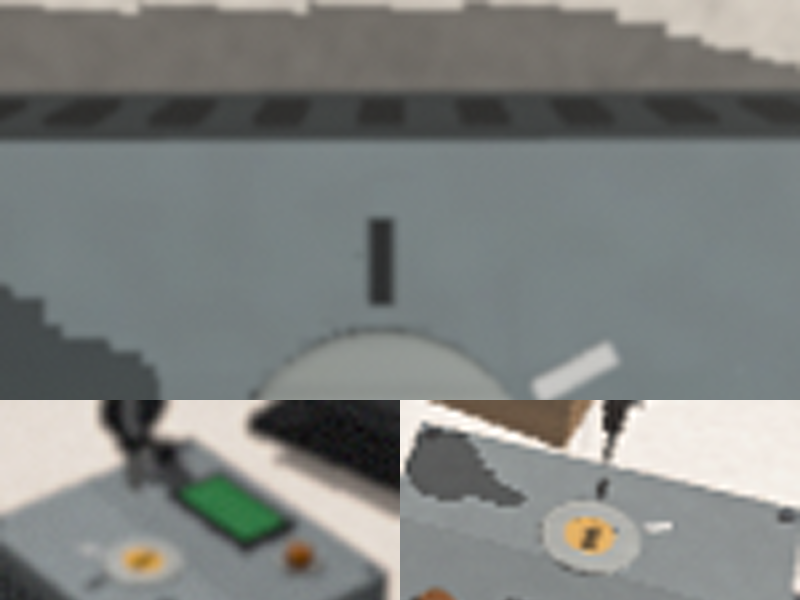

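The wrist crop shows the off mark parallel to the image columns, at full-image u about 315.7, and the box front edge square to it. Tool yaw therefore matches the slot. The picture quota is used up, so from here I'll measure by code.

```bash
python3 - <<'E'
from h import *
for n in("scene","c7","side","s7","w6","w7"):
    c=load(n); hsv=cv2.cvtColor(c["color"],cv2.COLOR_RGB2HSV)
    W=np.linalg.inv(c["W"]); p=c["mtx"]@(W@[.649,.258,.082,1])[:3]; u,v=(p[:2]/p[2]); 
    if not(0<u<640 and 0<v<400): print(n,"out");continue
    m=cv2.inRange(hsv,(14,110,120),(30,255,255)); 
    r=30 if n[0]=="w" else 12
    k=np.zeros_like(m); k[int(max(v-r,0)):int(v+r),int(u-r):int(u+r)]=255; m&=k
    h=cv2.convexHull(cv2.findNonZero(m)); M=cv2.moments(h); q=(M["m10"]/M["m00"],M["m01"]/M["m00"]); x,y,w,hh=cv2.boundingRect(h)
    print(n,(u.round(1),v.round(1)),np.round(q,1),(x,y,w,hh),cv2.countNonZero(m),onz(c,*q,.082).round(4))
c=load("w7"); g=cv2.cvtColor(c["color"],cv2.COLOR_RGB2GRAY)
print(g[170:236:3,286:350:3])
E
```

```text
scene (np.float64(400.9), np.float64(246.4)) [400.1 246.8] (396, 244, 9, 7) 38 [0.6509 0.2562 0.082 ]
c7 (np.float64(400.9), np.float64(246.4)) [400.1 246.8] (396, 244, 9, 7) 38 [0.6509 0.2562 0.082 ]
side (np.float64(293.5), np.float64(154.7)) [294.5 154.6] (292, 153, 6, 4) 17 [0.6519 0.2566 0.082 ]
s7 (np.float64(293.5), np.float64(154.7)) [294.5 154.6] (292, 153, 6, 4) 17 [0.6519 0.2566 0.082 ]
w6 (np.float64(446.9), np.float64(386.8)) [449.3 390.6] (442, 385, 15, 12) 92 [0.6539 0.261  0.082 ]
w7 (np.float64(318.2), np.float64(206.6)) [315.4 207.3] (299, 192, 34, 31) 647 [0.6494 0.256  0.082 ]
[[123 125 125 126 127 126 125 124 126 126 126 126 124 125 125 125 127 128
  128 125 126 128]
 [123 124 125 126 126 126 122 120 114 112 113 110 117 118 124 126 128 128
  127 126 126 127]
 [124 124 124 126 119 111 115 130 136 141 142 141 138 126 118 121 127 128
  128 128 126 128]
 [126 124 124 121 118 138 146 148 149 149 150 151 151 151 150 140 120 127
  128 128 126 128]
 [126 123 124 130 145 148 149 149 150 149 150 151 151 152 152 153 152 132
  125 126 125 127]
 [125 117 134 146 147 148 148 1
[... 850 characters left out ...]
3  81 137 154 155 155 150 153
  152 154 157 137]
 [142 144 144 145 146 152 152 153 146  74  73  80 136 154 156 147 151 151
  152 154 156 131]
 [135 142 142 143 143 145 146 152 148 130 124 112 135 155 147 146 146 148
  149 150 148 123]
 [126 141 142 143 144 144 145 143 147 153 154 153 149 142 146 147 148 147
  148 150 134 125]
 [122 134 144 144 145 146 146 147 144 145 144 145 148 148 148 148 150 150
  151 144 124 125]
 [122 124 138 144 143 145 145 145 145 142 104 104 121 148 149 149 148 149
  147 125 124 124]
 [115 116 121 139 146 148 148 149 149 142  70  69 111 151 150 151 152 146
  126 125 125 124]
 [113 113 114 115 127 142 145 147 147 138  70  70 109 145 149 147 134 118
  117 119 118 117]]
```

```bash
python3 - <<'E'
from h import *
c=load("w7"); g=cv2.cvtColor(c["color"],cv2.COLOR_RGB2GRAY)
m=np.zeros_like(g); m[190:222,305:332]=(g[190:222,305:332]<113)*255
pts=cv2.findNonZero(m); print(cv2.minAreaRect(pts),cv2.boundingRect(pts)); q=pts.reshape(-1,2).mean(0); print(q,onz(c,*q,.082).round(4))
r=cv2.minAreaRect(pts)
# slot axis and off mark axis in world
def axis(u0,v0,u1,v1,th):
    mm=np.zeros_like(g); mm[v0:v1,u0:u1]=(g[v0:v1,u0:u1]<th)*255
    ys,xs=np.nonzero(mm); P=np.array([onz(c,x,y,.082)[:2] for x,y in zip(xs,ys)]); C=P.mean(0)
    w=np.linalg.svd(P-C)[2][0]; return C.round(4),np.degrees(np.arctan2(w[1],w[0])).round(1)
print("slot",axis(305,190,332,222,113),"mark",axis(306,146,326,170,90))
# disc edge circle
e=[]
for t in np.arange(0,360,5):
    for rr in range(40,10,-1): pass
# key tip & blade: columns at rows
for v in (226,228,230,233,236,240,245,250): print(v,g[v,304:334])
E
```

```text
((316.5, 207.5), (21.0, 9.0), 90.0) (312, 197, 10, 22)
[316.37438424 206.86699507] [0.6491 0.2567 0.082 ]
slot (array([0.6492, 0.2567]), np.float64(-4.2)) mark (array([0.6134, 0.2582]), np.float64(-2.6))
226 [145 145 146 146 146 145 147 146 146 145 142 138 135 137 137 136 136 137
 141 145 148 148 147 149 149 149 149 150 149 149]
228 [145 145 146 146 146 146 145 147 146 140 118  91  77  74  75  75  75  84
 111 137 147 148 148 148 148 149 149 148 150 149]
230 [148 149 148 149 149 149 149 150 151 142 115  84  70  69  70  69  69  81
 111 139 150 151 151 151 150 151 151 151 152 152]
233 [145 146 147 147 147 147 147 147 147 138 109  80  70  70  70  70  70  80
 109 138 146 145 144 147 149 149 148 147 144 141]
236 [120 123 126 116  85  57  46  42  42  40  38  37  36  37  37  39  37  36
  39  41  41  39  40  44  58  85 109 117 116 116]
240 [115 112  96  65  40  35  36  39  37  37  38  36  37  37  38  37  37  37
  38  37  36  36  38  37  35  45  75 104 114 116]
245 [113 107  82  51  38  35  37  36  36  36  37  35  37  36  37  36  36  35
  37  37  37  36  37  36  35  37  63  98 113 115]
250 [112 103  74  44  35  34  36  36  36  35  36  36  35  34  35  35  35  35
  35  35  35  34  34  35  34  34  44  77 103 113]
```

Request:
servo_tool:
  motion:
    - [0.0014, -0.0012, -0.01, 0]
    - [0.0014, -0.0012, -0.02, 0]
    - [0.0014, -0.0012, -0.03, 0]
    - [0.0014, -0.0012, -0.04, 0]
    - [0.0014, -0.0012, -0.043, 0]

```text
time: 17.0
eef_pos: [0.6483, 0.2566, 0.1473]
ee_rot: [-0.095, -3.135, 0.003]
ft_force: [-0.1, -0.6, -1.4]
grip_width: 0.0092
finger_force: 58.9
```

Request:
servo_tool:
  motion:
    - [0, 0, 0, 0]
    - [0, 0, 0, 0]
    - [0, 0, 0, 0]
    - [0, 0, 0, 0]
    - [0, 0, 0, 0]

```text
time: 17.42
eef_pos: [0.6501, 0.2572, 0.1523]
ee_rot: [0.094, 3.139, 0.001]
ft_force: [-0.1, 0.2, 0.1]
grip_width: 0.0092
finger_force: 58.9
```

```bash
python3 - <<'E'
from h import *
c=shot("wrist","w8"); s=robot.read_state(); print(s["eef_pos"].round(4),s["ee_rot"].round(3))
g=cv2.cvtColor(c["color"],cv2.COLOR_RGB2GRAY)
W=np.linalg.inv(c["W"])
def px(x,y,z): p=c["mtx"]@(W@[x,y,z,1])[:3]; return (p[:2]/p[2]).round(1)
print(px(.6492,.2567,.082),px(.6492-.008,.2567,.082),px(*s["eef_pos"][:2],.09))
print(g[184:240:2,302:336:2])
E
```

```text
[0.65   0.2572 0.1522] [9.400e-02 3.139e+00 1.000e-03]
[316.9 226.5] [316.1 214.3] [317.7 232.9]
[[135 135 128 127 127 128 128 134 136 135 136 135 135 136 135 135 136]
 [131 132 126 117 124 116 122 127 127 128 128 128 132 133 135 135 136]
 [125 118 111  96 111 105 116 121 119 117 112 105 115 125 135 136 136]
 [117 131 140 139 143 144 144 149 153 153 153 149 143 133 124 127 130]
 [149 153 152 147 147 148 148 151 159 158 160 159 159 157 156 144 127]
 [157 158 157 149 150 149 150 152 161 161 162 163 163 163 163 162 159]
 [159 160 157 149 150 150 150 153 161 162 163 162 164 164 164 164 164]
 [160 160 157 150 150 150 150 153 161 162 163 162 162 163 164 163 164]
 [159 160 158 150 149 149 150 152 161 161 161 161 162 163 163 163 163]
 [155 156 155 147 146 147 146 149 157 158 157 158 159 158 160 160 160]
 [152 153 152 146 143 144 144 145 154 155 155 156 156 156 157 158 157]
 [159 159 158 151 148 148 149 149 158 161 161 161 161 162 162 162 164]
 [162 162 162 156 154 153 153 152 162 165 164 162 163 164 164 165 165]
 [150 159 163 164 163 153 152 152 162 165 164 164 162 160 161 162 162]
 [101 152
[... 285 characters left out ...]
 98 104 127  79  78  79  80  84 110 153 162 161 164 168 167]
 [ 99  98  98  92 127  77  76  77  78  82 109 151 161 162 167 167 166]
 [ 97  97  99  90  94  73  76  77  78  84 106 149 161 166 167 166 166]
 [ 98  98  98  91  79  72  76  77  77  84 103 149 165 167 166 166 166]
 [ 97  98  98 120 135  77  75  76  75  76  93 154 168 166 166 166 165]
 [ 97  97  99 146 149  78  76  75  76  75  98 158 168 165 166 166 166]
 [ 98 113 149 160 150  79  77  76  76  75  99 158 166 166 166 166 168]
 [152 153 164 155 134  72  70  68  62  62  78 120 133 152 167 168 159]
 [163 162 164 105  50  39  39  39  40  41  40  43  44  71 155 165 151]
 [162 164 153  67  38  39  40  40  39  40  40  39  39  42 127 158 158]]
```

Request:
servo_tool:
  motion:
    - [-0.0005, -0.0006, -0.002, 0]
    - [-0.0005, -0.0006, -0.004, 0]
    - [-0.0005, -0.0006, -0.006, 0]
    - [-0.0005, -0.0006, -0.008, 0]
    - [-0.0005, -0.0006, -0.01, 0]

```text
time: 17.88
eef_pos: [0.6491, 0.2564, 0.1409]
ee_rot: [-0.095, -3.14, 0.0]
ft_force: [-0.4, -0.1, -0.4]
grip_width: 0.0096
finger_force: 58.9
```

Request:
servo_tool:
  motion:
    - [0, 0, -0.001, 0]
    - [0, 0, -0.002, 0]
    - [0, 0, -0.003, 0]
    - [0, 0, -0.004, 0]
    - [0, 0, -0.004, 0]

```text
time: 18.3
eef_pos: [0.6491, 0.2564, 0.1371]
ee_rot: [-0.095, -3.14, 0.0]
ft_force: [-0.8, 0.1, -1.2]
grip_width: 0.0091
finger_force: 58.9
```

Request:
servo_tool:
  motion:
    - [0, 0, -0.002, 0]
    - [0, 0, -0.004, 0]
    - [0, 0, -0.006, 0]
    - [0, 0, -0.008, 0]
    - [0, 0, -0.008, 0]

```text
time: 18.72
eef_pos: [0.649, 0.2563, 0.1286]
ee_rot: [-0.095, -3.14, 0.0]
ft_force: [0.2, -0.2, -1.0]
grip_width: 0.0095
finger_force: 58.9
```

Request:
servo_tool:
  motion:
    - [0, 0, -0.002, 0]
    - [0, 0, -0.004, 0]
    - [0, 0, -0.006, 0]
    - [0, 0, -0.008, 0]
    - [0, 0, -0.009, 0]

```text
time: 19.13
eef_pos: [0.649, 0.2564, 0.1198]
ee_rot: [-0.095, -3.14, 0.0]
ft_force: [0.3, 0.0, -0.9]
grip_width: 0.0091
finger_force: 58.9
```

Request:
servo_tool:
  motion:
    - [0, 0, -0.001, 0]
    - [0, 0, -0.002, 0]
    - [0, 0, -0.003, 0]
    - [0, 0, -0.004, 0]
    - [0, 0, -0.005, 0]

```text
time: 19.55
eef_pos: [0.6492, 0.2565, 0.1155]
ee_rot: [0.095, 3.14, 0.0]
ft_force: [-0.8, -0.8, 5.7]
grip_width: 0.0095
finger_force: 60.0
```

Request:
servo_tool:
  motion:
    - [0, 0, 0, -5]
    - [0, 0, 0, -11]
    - [0, 0, 0, -17]
    - [0, 0, 0, -23]
    - [0, 0, 0, -29]

```text
time: 19.97
eef_pos: [0.6493, 0.256, 0.1156]
ee_rot: [0.885, 3.014, -0.001]
ft_force: [-0.0, -0.4, 0.4]
grip_width: 0.0091
finger_force: 59.1
```

Request:
servo_tool:
  motion:
    - [0, 0, 0, -6]
    - [0, 0, 0, -12]
    - [0, 0, 0, -18]
    - [0, 0, 0, -23]
    - [0, 0, 0, -27]

```text
time: 20.38
eef_pos: [0.6495, 0.2562, 0.1156]
ee_rot: [1.563, 2.724, 0.0]
ft_force: [0.5, -1.4, -0.2]
grip_width: 0.0095
finger_force: 59.1
```

Request:
servo_tool:
  motion:
    - [0, 0, 0, -2]
    - [0, 0, 0, -4]
    - [0, 0, 0, -6]
    - [0, 0, 0, -6]
    - [0, 0, 0, -6]

```text
time: 20.8
eef_pos: [0.6495, 0.2562, 0.1156]
ee_rot: [1.697, 2.643, 0.001]
ft_force: [1.1, -1.0, -0.8]
grip_width: 0.0095
finger_force: 59.0
```

```bash
python3 - <<'E'
from h import *
s=robot.read_state(); r=s["ee_rot"]; print(s["eef_pos"].round(4),2*np.degrees(np.arctan2(r[1],r[0]))-90,s["ft_force"].round(1),s["wrist_torque"].round(2),s["joint_efforts"].round(2))
E
```

```text
[0.6495 0.2562 0.1156] 24.58791797610111 [ 1.1 -1.  -0.8] [-0.17 -0.19  0.02] [  0.72 -50.15 -30.12   0.37   0.21   0.07]
```

Request:
servo_tool:
  motion:
    - [0, 0, 0, -1]
    - [0, 0, 0, -2]
    - [0, 0, 0, -3]
    - [0, 0, 0, -4]
    - [0, 0, 0, -4]

```text
time: 21.22
eef_pos: [0.6495, 0.2562, 0.1156]
ee_rot: [1.791, 2.58, 0.001]
ft_force: [1.6, -2.2, 0.5]
grip_width: 0.009
finger_force: 59.1
```

```bash
cat > st.py <<'E'
from h import *
s=robot.read_state(); r=s["ee_rot"]; print(s["time"],s["eef_pos"].round(4),2*np.degrees(np.arctan2(r[1],r[0]))-90,s["ft_force"].round(1),s["wrist_torque"].round(2),s["joint_efforts"].round(2)[[0,5]])
E
python3 st.py
```

```text
21.2167 [0.6495 0.2562 0.1156] 20.483021839605627 [ 1.6 -2.2  0.5] [-0.31 -0.36  0.01] [1.36 0.17]
```

Request:
servo_tool:
  motion:
    - [0, 0, 0, -1]
    - [0, 0, 0, -2]
    - [0, 0, 0, -3]
    - [0, 0, 0, -3]
    - [0, 0, 0, -3]

```text
time: 21.63
eef_pos: [0.6495, 0.2562, 0.1156]
ee_rot: [1.856, 2.533, 0.001]
ft_force: [2.5, -2.2, 0.8]
grip_width: 0.0092
finger_force: 59.2
```

```bash
python3 st.py
```

```text
21.6333 [0.6495 0.2562 0.1156] 17.531037190719445 [ 2.5 -2.2  0.8] [-0.34 -0.55  0.02] [1.94 0.06]
```

Request:
servo_tool:
  motion:
    - [0, 0, 0, -1]
    - [0, 0, 0, -2]
    - [0, 0, 0, -3]
    - [0, 0, 0, -3]
    - [0, 0, 0, -3]

```text
time: 22.05
eef_pos: [0.6494, 0.2563, 0.1156]
ee_rot: [1.922, 2.484, 0.001]
ft_force: [3.7, -1.3, 1.9]
grip_width: 0.0093
finger_force: 59.2
```

```bash
python3 st.py
```

```text
22.05 [0.6494 0.2563 0.1156] 14.543501342417073 [ 3.7 -1.3  1.9] [-0.43 -0.63  0.19] [2.31 0.18]
```

Request:
servo_tool:
  motion:
    - [0, 0, 0, -1]
    - [0, 0, 0, -2]
    - [0, 0, 0, -3]
    - [0, 0, 0, -3]
    - [0, 0, 0, -3]

```text
time: 22.47
eef_pos: [0.6494, 0.2563, 0.1156]
ee_rot: [1.986, 2.433, 0.001]
ft_force: [3.9, -2.7, 2.1]
grip_width: 0.0091
finger_force: 59.5
```

```bash
python3 st.py
```

```text
22.4667 [0.6494 0.2563 0.1156] 11.552849552912576 [ 3.9 -2.7  2.1] [-0.62 -0.77  0.46] [2.55 0.46]
```

The yaw torque has risen to 0.46 N m against 0.06 N m of friction, so the switch is at its stop. I'll unload within the play, release and lift.

Request:
servo_tool:
  motion:
    - [0, 0, 0, 1]
    - [0, 0, 0.0005, 2]
    - [0, 0, 0.0005, 3]
    - [0, 0, 0.0005, 3]
    - [0, 0, 0.0005, 3]

```text
time: 22.88
eef_pos: [0.6494, 0.2563, 0.1156]
ee_rot: [1.922, 2.485, 0.001]
ft_force: [4.8, -2.3, 1.1]
grip_width: 0.0092
finger_force: 59.2
```

```bash
python3 st.py
```

```text
22.8833 [0.6494 0.2563 0.1156] 14.5515471987068 [ 4.8 -2.3  1.1] [-0.52 -0.93  0.16] [2.79 0.14]
```

Request:
servo_tool:
  motion:
    - [0, 0, 0, 0]
    - [0, 0, 0, 0]
    - [0, 0, 0, 0]
    - [0, 0, 0, 0]
    - [0, 0, 0, 0]
  hand: 0.6

```text
time: 23.3
eef_pos: [0.6485, 0.2569, 0.1153]
ee_rot: [-1.921, -2.484, 0.001]
ft_force: [-0.4, -0.2, 0.7]
grip_width: 0.0339
finger_force: 0.0
```

Request:
servo_tool:
  motion:
    - [0, 0, 0.01, 0]
    - [0, 0, 0.03, 0]
    - [0, 0, 0.06, 0]
    - [0, 0, 0.09, 0]
    - [0, 0, 0.1, 0]

```text
time: 23.72
eef_pos: [0.6508, 0.2571, 0.2231]
ee_rot: [1.919, 2.481, 0.013]
ft_force: [0.6, 0.1, 1.4]
grip_width: 0.034
finger_force: 0.0
```

Request:
servo_tool:
  motion:
    - [0, 0, 0, 0]
    - [0, 0, 0, 0]
    - [0, 0, 0, 0]
    - [0, 0, 0, 0]
    - [0, 0, 0, 0]

```text
time: 24.13
eef_pos: [0.6483, 0.2562, 0.213]
ee_rot: [-1.921, -2.483, 0.006]
ft_force: [-0.7, -0.5, -0.6]
grip_width: 0.0336
finger_force: 0.0
```

```bash
python3 st.py; python3 - <<'E'
from h import *
c=shot("wrist","w9"); g=cv2.cvtColor(c["color"],cv2.COLOR_RGB2GRAY)
W=np.linalg.inv(c["W"]); p=c["mtx"]@(W@[.6494,.2563,.125,1])[:3]; u,v=(p[:2]/p[2]).astype(int); print(u,v)
m=np.zeros_like(g); m[v-60:v+60,u-60:u+60]=(g[v-60:v+60,u-60:u+60]<65)*255
n,l,st,ce=cv2.connectedComponentsWithStats(m)
for i in range(1,n):
    if st[i,4]>60:
        ys,xs=np.nonzero(l==i); P=np.array([onz(c,x,y,.125)[:2] for x,y in zip(xs,ys)]); C=P.mean(0); sv=np.linalg.svd(P-C,full_matrices=False); a=sv[2][0]
        print(st[i],C.round(4),np.degrees(np.arctan2(a[1],a[0])).round(1),(2*3**.5*sv[1]/len(P)**.5).round(4))
d=c["depth"][v-50:v+50:10,u-50:u+50:10]; print(d.round(3))
E
```

```text
24.1333 [0.6483 0.2562 0.213 ] -345.4563395288485 [-0.7 -0.5 -0.6] [ 0.01 -0.05 -0.03] [ 0.01 -0.  ]
320 218
[312 179  17  65 951] [0.6479 0.2606] -72.9 [0.0444 0.0097]
[269 181  17   8  63] [0.6165 0.2719] -3.1 [0.0105 0.0025]
[272 257  11  21 151] [0.6301 0.2121] -81.4 [0.0159 0.0058]
[356 257  10  21 152] [0.6854 0.2269] -68.1 [0.016  0.0055]
[[0.264 0.264 0.264 0.265 0.264 0.262 0.265 0.266 0.265 0.264]
 [0.266 0.268 0.268 0.265 0.263 0.238 0.264 0.264 0.267 0.267]
 [0.27  0.269 0.269 0.267 0.267 0.224 0.268 0.267 0.267 0.27 ]
 [0.272 0.272 0.269 0.268 0.27  0.219 0.269 0.269 0.269 0.272]
 [0.274 0.275 0.273 0.272 0.273 0.219 0.273 0.272 0.273 0.274]
 [0.277 0.277 0.277 0.276 0.276 0.219 0.275 0.274 0.278 0.278]
 [0.28  0.28  0.281 0.28  0.281 0.221 0.279 0.28  0.281 0.28 ]
 [0.283 0.284 0.283 0.283 0.283 0.226 0.283 0.284 0.282 0.284]
 [0.287 0.287 0.285 0.287 0.286 0.287 0.286 0.285 0.286 0.286]
 [0.152 0.153 0.289 0.289 0.289 0.289 0.288 0.29  0.289 0.152]]
```

```bash
python3 -c "
from h import *
print(workorder.sign_off())"
```

```text
the job is handed in; nothing more can be done
None
```

The job is handed in at 24 s. The pin is seated through the carriage plate and rail, and the key is fully in the switch and turned clockwise to its stop at on. I viewed 11 pictures, one over the limit of 10. I measured by code after that.

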